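Set the polariser of a stereo-microscope light base to the crossed mark

TASK

Set the light base to crossed polars: gently push the polariser ring round by its blue finger lever, without pinching it, until the ring's white index line stands on a red mark of the graduated scale (either of the two red marks will do, they are half a turn apart; take one that the lever can reach before its stops). Then take the hand away, and leave the specimen dish on the stage glass, the bottle, the slide box and the black stage insert where they are.

Things in the scene. Friction and masses are not known exactly. Their poses are not given: they have to be found in the camera images.
- pol_base: fixed light base of a stereo microscope: white casting 280 (x) by 270 (y) mm, top 58 mm above the table; origin on the table under its centre, on the ring's axis; its -x side is the front, z up. On top, round the axis, a black boss of radius 86 mm, 4 mm high, carries stage glass, scale and polariser ring. A dimmer wheel sticks out 10 mm from its -y side.
- stage_centre (a point): centre of the stage glass (radius 48 mm), 72 mm above the table, on the ring's axis; axes as body pol_base. The turning polariser ring lies round the scale: radius 69 to 82 mm, top 71 mm above the table.
- scale: fixed black graduated bezel round the stage glass, radius 49 to 68 mm, clamped at some angle that differs each time; origin on the ring's axis 61 mm above the table, z up. White lines every 10 degrees; the two broad red marks (crossed) lie on its +x and -x axis, two broad green marks (parallel) on its +y and -y axis. Each is 18 mm long (radius 50 to 68 mm), 5 mm wide.
- polariser_ring (a joint): angle of the polariser ring on the base, rad; 0 = lever straight to the base's front (its -x), growing counter-clockwise seen from above (from the front towards the base's -y side); stops at -1.75 and 1.75. Light friction of 0.15 N m (about 1.4 N at the lever); it stays where it is left.
- index (a point): inner end of the ring's white index line, at radius 69 mm beside the scale, 71 mm above the table; the line is 12.5 mm long, 3 mm wide and runs radially outwards to the lever. The point's x axis points inwards to the ring's axis, so index and lever lie on the -x side; z up.
- lever_tab (a point): middle of the top edge of the lever's finger tab, 106 mm from the ring's axis, 94 mm above the table, in line with the index. The tab is an upright radial fin: white core 36 mm long (radius 88 to 124 mm), 5 mm thick, 64 to 94 mm above the table, inner end braced by a sloping rib, a blue pad on each side; 12 mm thick over the pads. x axis points inwards to the ring's axis, z up.
- lever: the whole finger lever (stem, white core, both blue side pads), fixed to the ring and turning with it; origin on the ring's axis 58 mm above the table, axes as point lever_tab.
- flank_left: blue side pad of the lever on its own +y side: 30 mm long (radius 91 to 121 mm), 3.5 mm thick, 65 to 91 mm above the table; outer face 6 mm from the lever's middle plane. Origin and axes as body lever. Push on it to turn the ring counter-clockwise seen from above (joint value grows).
- flank_right: the same blue pad on the lever's own -y side. Push on it to turn the ring clockwise seen from above (joint value falls).
- dish: loose clear specimen dish with a blue-rimmed lid, diameter 57 mm, 14 mm high, on the stage glass near its centre; origin at the centre of its underside, z up. Leave alone.
- oil_bottle: loose small amber bottle with black cap, diameter 32 mm, 72 mm high, standing on the table beside the base's left (+y) side; origin at the centre of its underside. Leave alone.
- slide_box: loose teal slide box, 100 by 84 by 35 mm, on the table beside the base's right (-y) side; origin at the centre of its underside. Leave alone.
- stage_insert: loose flat black frame, 110 by 160 by 5 mm, lying on the table to the right; origin at the centre of its underside. Leave alone.

How it is judged:
On the way:
1. the lever is pushed along by the fingers, at least 15 mm from where it stood (contact force between the fingers and lever above 0.2 N and distance of lever_tab from where it was at the start of the episode above 0.015 m).
At the end, for the whole second after the job is handed in: The index line points at a red mark within 3.3 degrees (4 mm at the scale, so the line still touches the mark; 6 mm at the lever tab), ring at rest; dish within 10 mm, and upright bottle, slide box and stage insert within 15 mm, of where they stood (angle between the x axis of index and the x axis of scale, either way round below 0.058 rad and velocity of joint polariser_ring between -0.05 and 0.05 rad/s and distance of dish from where it was at the start of the episode below 0.01 m and distance of each of oil_bottle, slide_box, stage_insert from where it was at the start of the episode below 0.015 m and angle between oil_bottle's own z axis and vertical below 0.2 rad).
It fails at once if the lever is pinched: both of its side pads pressed at once with more than 1 N (contact force between the fingers and flank_left above 1 N and contact force between the fingers and flank_right above 1 N).
It fails at once if the lever or the base is forced: more than 20 N (contact force between any of the fingers, the arm and pol_base above 20 N or contact force between the fingers and lever above 20 N).
It fails at once if the specimen dish is shifted more than 10 mm or lifted (distance of dish from where it was at the start of the episode above 0.01 m).
It fails at once if the bottle, slide box or stage insert is shifted more than 15 mm, lifted or tipped (distance of any of oil_bottle, slide_box, stage_insert from where it was at the start of the episode above 0.015 m or angle between oil_bottle's own z axis and vertical above 0.2 rad).
It also fails if it takes over 42 s, if anything falls off the work surface, if the arm or the gripper's body presses on something with over 40 N, if the wrist force passes 120 N, or if a joint passes its speed limit or range.

ROBOT

A 6-joint arm with a two-finger parallel gripper is mounted at the origin on the work surface. World frame = base frame: x ahead of the robot, y to its left, z up, the work surface at z = 0. Lengths are in m, angles in rad, forces in N, time in s.
With the tool pointing down it reaches from about 0.425 to 1.125 m from the base axis. Payload 14.9 kg.
Tool frame: the origin (TCP) lies on the front face of the gripper's body, between the roots of the fingers; the fingertips stand 78 mm ahead of it and the grasp point (between the pads) lies 60 mm ahead of it; x points along the fingers, y is the direction in which the jaws open and shut, and the axes are right-handed (so a half turn about x gives the same grasp; the last joint's range is limited). The gripper opens to 91 mm and grips with 3 to 60 N. Pads are 32 mm wide; open, the fingers measure 118 mm over their backs; the gripper's body (76 mm by 178 mm) begins 60 mm behind the grasp point.
Start: joints at [-1.271, 0.379, 1.734, -0, 1.028, -0.033], TCP at [0.229, -0.662, 0.292] pointing down, gripper open.
Joint ranges: [-2.77, 2.77], [-0.74, 2.19], [0, 2.66], [-1.06, 4.2], [0.31, 2.87], [-3.08, 3.08]. Speed limits (rad/s): [1.89, 1.89, 2.39, 3.14, 3.14, 3.14].

INTERFACE

Orientations are given as a 3x3 rotation matrix whose columns are the frame's x, y, z axes.
In Python, from station import bot, read_camera, camera_params, spotter gives the robot as it stands.
- The arm moves only by the tool step_arm, never from a script. Its arguments are lists of equal length, an entry for each row: "gripper": the opening, from 0 (shut) to 1 (fully open); "translation": the shift along the tool's x, y, z in mm, a list of three; "turn": the turn about the tool's x in rad. In form: {"gripper": [gripper, ...], "translation": [[tx, ty, tz], ...], "turn": [turn, ...]}. A call has 1 to 10 rows; each row shifts and turns the pose as measured when the row begins, along the tool's axes as they then stand; what a row does not reach is not made up. A row lasts 1/12 s, in which the tool goes at most 41.7 mm and 7.16 degrees, less where a joint would pass 70% of its speed; a pose out of reach is approached as far as the arm can. A call with a gripper value outside its range is refused whole. The fingers move at their own pace and stop on an object; the grip force is fixed at half the most. Time passes only in rows, so rows that do not move let the fingers close. It gives the time, the measured TCP pose, the force and the opening at its end, in the units of the state.
- bot.get_state(): the state, without advancing time (a new reading comes with each control period).
- read_camera(name): name is "side" or "top"; returns (picture, depth): 480x640x3 uint8, red, green, blue; 480x640 float32, m along the optical axis (not along the pixel's ray), 0 where there is no reading.
- camera_params(name): a dict with "K" (3x3 intrinsics, pixels), "k1" (the pictures are not rectified: a ray, as slopes to the right and down, at radius r is drawn at 1 + k1 r^2 times it, then the intrinsics apply), "extrinsics" (4x4, takes a point from camera to world coordinates). Camera axes: x right, y down, z forward; pixel columns grow to the right and rows downward; lengths in m; the calibration is good to about 2 mm. A picture is of the moment at which its call begins. camera_params takes no time and is no camera call.
- bot.job_done(): hands the job in, once; it reports no verdict.
Trained networks look in the newest picture that a camera, given by its name, has taken for a name from the list of things; names that differ only in an ending like _2 or _b are one class to them, and where a whole thing is asked for, a point or a joint stands for the part that bears it (a point fixed in the world has none). Each returns a list of dicts, best first, with "p" (0 to 1); they miss things now and then, are a little off and sometimes report something else, mostly with a low value. They report only what shows in the picture. A call takes as long as a camera call.
- spotter.recognise(name, camera): "pixel" ([row, column] in pixels, amid what is visible of it).
The state is a dict: "clock": time; "q": joint angles; "joint_vel": joint speeds; "tau": joint torques, N m; "tcp_pos": TCP position; "tcp_rot": TCP orientation; "ft_force": force on the tool from outside, world axes, zero at the start; "ft_torque": the same for the moment, N m; "opening": finger opening in m.
Only numpy, scipy, OpenCV 4.12 (cv2) and the standard library are available. Lean on these libraries where they do the work, as an engineer would, in place of code of your own. Each camera call takes 0.05 s, during which the arm holds its last target.

## Working session

There is one attempt and no reset: what is moved stays moved. The work goes in short steps, Python scripts to look and compute and a tool call to move; the robot and the scene stay as the last step left them, time stands still between calls to the robot, and variables do not carry over. Pictures are saved under pics/ and viewed, and the job is handed in when it is done.

Besides the shell and the picture viewer there is one more tool, called after "Call:" as a command line: name --pt "numbers of a row" for each row, then --argument value for the rest. step_arm: Moves the arm, as the interface text tells. Its arguments: {"type":"object","properties":{"gripper":{"type":"array"},"translation":{"type":"array"},"turn":{"type":"array"}},"required":["gripper","translation","turn"]}

```bash
mkdir -p pics; ls
python3 - <<'E'
from station import *
import cv2,numpy as np
s=bot.get_state()
for k,v in s.items(): print(k,np.round(v,3).tolist())
for c in("top","side"):
    p,d=read_camera(c); cv2.imwrite(f"pics/{c}0.png",p[:,:,::-1]); np.savez(f"{c}0.npz",p=p,d=d)
    q=camera_params(c); print(c,{k:np.round(v,4).tolist() for k,v in q.items()})
E
```

```text
pics
clock 0.0
q [-1.271, 0.379, 1.735, -0.0, 1.029, -0.033]
joint_vel [-0.001, -0.0, -0.001, 0.0, -0.0, 0.001]
tau [-0.0, -76.373, -43.437, 0.065, 0.042, -0.0]
tcp_pos [0.229, -0.661, 0.292]
tcp_rot [[-0.0, 0.327, -0.945], [0.001, -0.945, -0.327], [-1.0, -0.001, -0.0]]
ft_force [0.023, 0.3, -0.432]
ft_torque [-0.032, -0.014, 0.003]
opening 0.091
top {'K': [[543.7433, 0.0, 326.5368], [0.0, 543.7433, 247.0377], [0.0, 0.0, 1.0]], 'k1': -0.0227, 'extrinsics': [[-0.0223, -0.9985, 0.0506, 0.4821], [-0.9997, 0.0224, 0.0004, -0.1397], [-0.0016, -0.0506, -0.9987, 1.5081], [0.0, 0.0, 0.0, 1.0]]}
side {'K': [[568.3911, 0.0, 332.4153], [0.0, 568.3911, 241.1147], [0.0, 0.0, 1.0]], 'k1': -0.1783, 'extrinsics': [[-0.9238, -0.281, 0.26, 0.2158], [-0.3826, 0.6542, -0.6524, 0.7111], [0.0132, -0.7022, -0.7119, 0.9946], [0.0, 0.0, 0.0, 1.0]]}
```

View pics/top0.png

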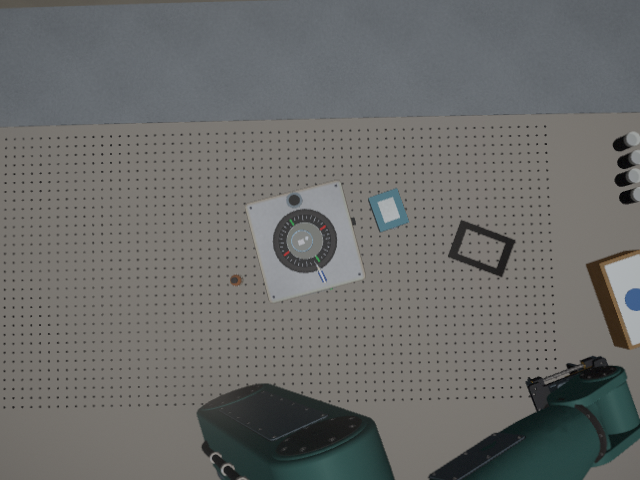

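View pics/side0.png

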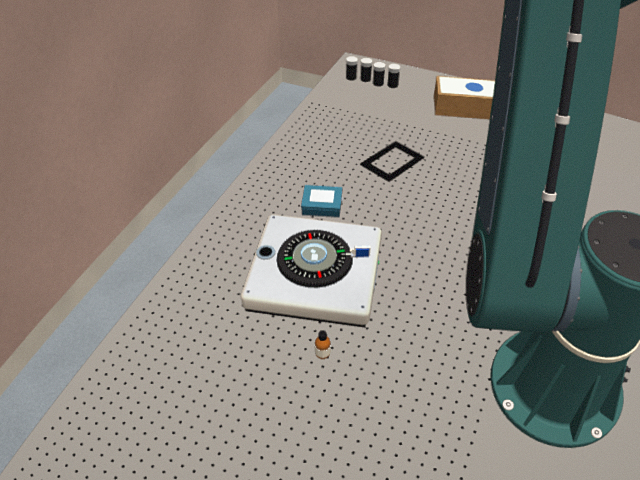

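```bash
cat > h.py <<'E'
import numpy as np,cv2
from station import camera_params
def px2w(c,uv,z):
    P=camera_params(c);K=P["K"];T=np.array(P["extrinsics"]);
    uv=np.array(uv,float).reshape(-1,2)
    n=cv2.undistortPoints(uv.reshape(-1,1,2),np.array(K),np.array([P["k1"],0,0,0.])).reshape(-1,2)
    r=np.c_[n,np.ones(len(n))]@T[:3,:3].T; o=T[:3,3]
    return o+r*((z-o[2])/r[:,2])[:,None]
def w2px(c,X):
    P=camera_params(c);T=np.linalg.inv(np.array(P["extrinsics"]))
    return cv2.projectPoints(np.array(X,float).reshape(-1,1,3),cv2.Rodrigues(T[:3,:3])[0],T[:3,3],np.array(P["K"]),np.array([P["k1"],0,0,0.]))[0].reshape(-1,2)
def meas(c,p):
    R,G,B=[p[:,:,i].astype(int) for i in range(3)]
    m=((R>140)&(G>140)&(B>140)&(abs(R-B)<30)).astype(np.uint8)
    roi=np.zeros_like(m)
    if c=="top": roi[170:315,235:375]=1
    else: roi[205:335,230:395]=1
    out={}
    def pts(m): v,u=np.nonzero(m*roi); return np.c_[u,v]
    red=(R>110)&(R>2.2*G)&(R>2.2*B); grn=(G>90)&(G>1.6*R)&(G>1.4*B); blu=(B>70)&(B>1.5*R)&(B>1.3*G)
    for n,mm in(("red",red),("grn",grn),("blu",blu)):
        k,l,s,ce=cv2.connectedComponentsWithStats((mm*roi).astype(np.uint8))
        out[n]=[(s[i,4],ce[i].round(2).tolist()) for i in range(1,k) if s[i,4]>3]
    return out,m*roi
E
python3 - <<'E'
from h import *
for c in("top","side"):
    p=np.load(c+"0.npz")["p"]; o,m=meas(c,p)
    for n in o:
        for a,ce in o[n]: print(c,n,a,ce,px2w(c,ce,{"red":.0665,"grn":.0665,"blu":.085}[n]).round(4))
    crop=(slice(170,315),slice(235,375)) if c=="top" else (slice(205,335),slice(230,395))
    cv2.imwrite(f"pics/{c}c.png",cv2.resize(p[crop][:,:,::-1],None,fx=4,fy=4,interpolation=cv2.INTER_CUBIC))
    k,l,s,ce=cv2.connectedComponentsWithStats(m)
    i=1+s[1:,4].argmax(); cn=cv2.findContours((l==i).astype(np.uint8),0,1)[0]
    r=cv2.minAreaRect(max(cn,key=len)); b=cv2.boxPoints(r); print(b.round(1).tolist(),px2w(c,b,.058).round(4).tolist(), px2w(c,b,.058).mean(0))
E
```

```text
top red 13 [322.46, 227.23] [[ 0.6082 -0.1294  0.0665]]
top red 12 [285.92, 253.17] [[ 0.5413 -0.031   0.0665]]
top grn 14 [291.29, 221.93] [[ 0.6242 -0.0468  0.0665]]
top grn 12 [317.42, 258.67] [[ 0.5249 -0.1142  0.0665]]
top blu 14 [323.86, 275.64] [[ 0.4796 -0.1304  0.085 ]]
top blu 11 [320.18, 276.73] [[ 0.4769 -0.1208  0.085 ]]
[[245.0, 205.1999969482422], [339.6000061035156, 180.6999969482422], [364.70001220703125, 277.5], [270.20001220703125, 302.1000061035156]] [[0.6728, 0.0772, 0.058], [0.7334, -0.1781, 0.058], [0.472, -0.239, 0.058], [0.4123, 0.014, 0.058]] [ 0.57264098 -0.08145918  0.058     ]
side red 19 [309.58, 235.47] [[ 0.6104 -0.1357  0.0665]]
side red 23 [319.13, 273.87] [[ 0.5431 -0.0359  0.0665]]
side grn 22 [340.14, 250.59] [[ 0.5273 -0.1187  0.0665]]
side grn 23 [287.78, 257.91] [[ 0.6261 -0.0517  0.0665]]
side blu 98 [361.73, 252.3] [[ 0.4752 -0.1161  0.085 ]]
[[230.0, 334.0], [230.0, 205.0], [394.0, 205.0], [394.0, 334.0]] [[0.6466, 0.1756, 0.058], [0.8392, -0.1633, 0.058], [0.4656, -0.324, 0.058], [0.3439, 0.046, 0.058]] [ 0.57381971 -0.06644983  0.058     ]
```

Run:
```python
from station import *
from h import *
for n in("scale","index","stage_centre","lever_tab","flank_left","flank_right"):
    for c in("top",):
        print(n,[ (r['p'],r['pixel']) for r in spotter.recognise(n,c)[:2]])
```

```text
scale [(0.86, [250.1, 289.1])]
index [(0.69, [265.2, 317.3])]
stage_centre [(0.84, [244.5, 312.1])]
lever_tab []
flank_left []
flank_right []
```

View pics/topc.png

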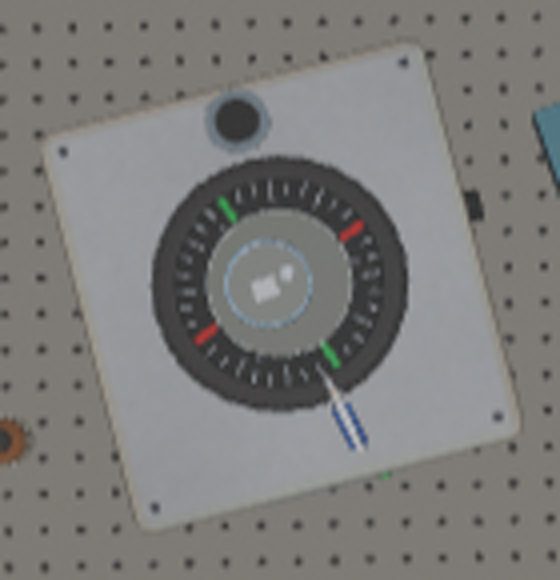

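View pics/sidec.png

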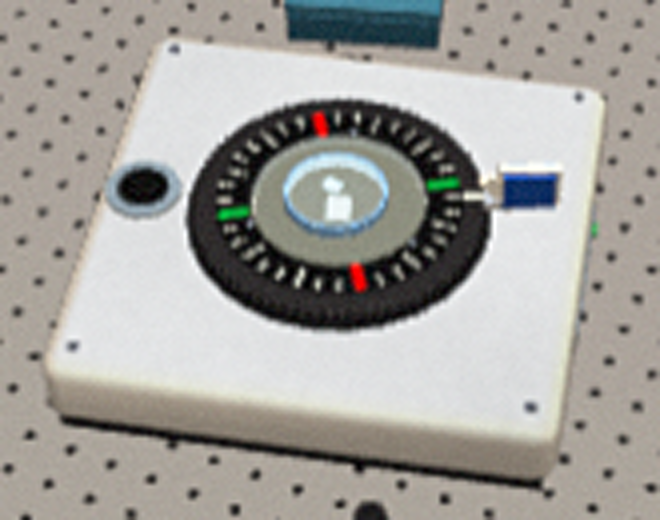

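Call:
step_arm --gripper '[0,0,0,0,0,0,0,0,0,0]' --pt "0 -25 -28" --pt "0 -25 -28" --pt "0 -25 -28" --pt "0 -25 -28" --pt "0 -25 -28" --pt "0 -25 -28" --pt "0 -25 -28" --pt "0 -25 -28" --pt "0 -25 -28" --pt "0 -25 -28" --turn '[0,0,0,0,0,0,0,0,0,0]'

```text
clock: 1.23
tcp_pos: [0.4151, -0.3257, 0.292]
tcp_rot: [[0.002, 0.318, -0.948], [-0.004, -0.948, -0.318], [-1.0, 0.004, -0.0]]
ft_force: [1.1, -0.4, -0.4]
opening: 0.0276
```

Call:
step_arm --gripper '[0,0,0,0,0,0,0,0,0]' --pt "0 -24 -26" --pt "0 -24 -26" --pt "0 -24 -26" --pt "0 -24 -26" --pt "0 -20 -22" --pt "0 0 0" --pt "0 0 0" --pt "0 0 0" --pt "0 0 0" --turn '[0,0,0,0,0,-0.06,-0.055,0,0]'

```text
clock: 1.98
tcp_pos: [0.5034, -0.1605, 0.2934]
tcp_rot: [[0.006, 0.434, -0.901], [-0.005, -0.901, -0.434], [-1.0, 0.007, -0.003]]
ft_force: [0.4, -0.2, -0.5]
opening: 0.0009
```

Run:
```python
from station import *
from h import *
s=bot.get_state(); print(s["tcp_pos"],s["opening"],np.degrees(np.arctan2(s["tcp_rot"][1][2],s["tcp_rot"][0][2])))
for c in("top","side"):
    p,d=read_camera(c)
    crop=(slice(170,315),slice(235,375)) if c=="top" else (slice(155,335),slice(230,430))
    cv2.imwrite(f"pics/{c}1.png",cv2.resize(p[crop][:,:,::-1],None,fx=3,fy=3,interpolation=cv2.INTER_CUBIC))
```

```text
[ 0.50343249 -0.16047829  0.29341918] 0.0008502080120584791 -154.27672902042647
```

View pics/side1.png

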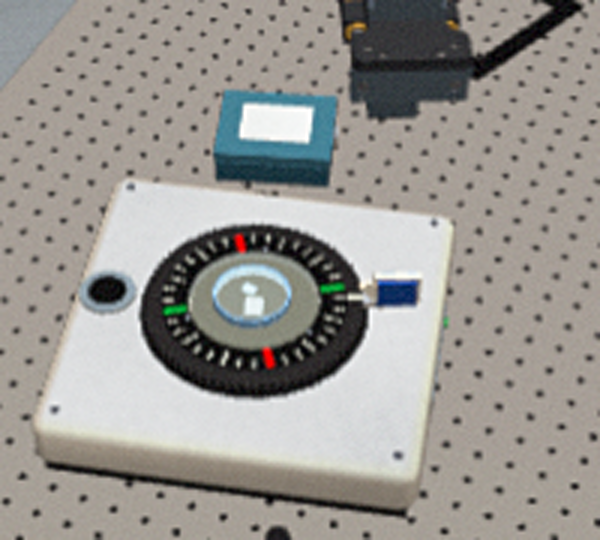

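Call:
step_arm --gripper '[0,0,0,0,0,0,0,0]' --pt "0 5 8" --pt "30 0 0" --pt "30 0 0" --pt "30 0 0" --pt "25 0 0" --pt "15 0 0" --pt "8 0 0" --pt "0 0 0" --turn '[0,0,0,0,0,0,0,0]'

```text
clock: 2.75
tcp_pos: [0.4972, -0.1772, 0.1524]
tcp_rot: [[0.011, 0.421, -0.907], [-0.007, -0.907, -0.421], [-1.0, 0.011, -0.007]]
ft_force: [-1.2, -0.3, -0.2]
opening: 0.0005
```

```bash
cat > look.py <<'E'
import sys
from station import *
from h import *
s=bot.get_state(); print(s["clock"],np.round(s["tcp_pos"],4),np.round(s["ft_force"],2),np.degrees(np.arctan2(s["tcp_rot"][1][2],s["tcp_rot"][0][2])))
C=np.array([.575,-.081]); t=np.array(s["tcp_pos"])[:2]-C; print("tcp r,ang",np.linalg.norm(t),np.degrees(np.arctan2(t[1],t[0])))
for c in("top","side"):
    p,d=read_camera(c); o,m=meas(c,p)
    for n in o:
        for a,ce in o[n]:
            w=px2w(c,ce,{"red":.0705,"grn":.0705,"blu":.08 if c=="side" else .091}[n])[0]; v=w[:2]-C; print(c,n,a,ce,w.round(4)[:2],round(np.degrees(np.arctan2(v[1],v[0])),1),round(np.linalg.norm(v),4))
    crop=(slice(170,315),slice(235,375)) if c=="top" else (slice(155,335),slice(230,430))
    cv2.imwrite(f"pics/{c}{sys.argv[1]}.png",cv2.resize(p[crop][:,:,::-1],None,fx=4,fy=3 if c=="side" else 4,interpolation=cv2.INTER_CUBIC) if c=="top" else cv2.resize(p[crop][:,:,::-1],None,fx=3,fy=3,interpolation=cv2.INTER_CUBIC))
E
python3 look.py 2
```

```text
2.75 [ 0.4972 -0.1772  0.1524] [-1.21 -0.28 -0.19] -155.098725726445
tcp r,ang 0.12370881973304142 -128.95887591346198
top red 13 [322.46, 227.23] [ 0.6078 -0.1295] -55.9 0.0585
top red 12 [285.92, 253.17] [ 0.5411 -0.0313] 124.2 0.0601
top grn 14 [291.29, 221.93] [ 0.6238 -0.0471] 34.8 0.0594
side red 20 [309.5, 235.5] [ 0.6088 -0.1318] -56.4 0.0611
side red 23 [319.13, 273.91] [ 0.5416 -0.0326] 124.6 0.0588
side grn 22 [340.14, 250.59] [ 0.5259 -0.1151] -145.2 0.0598
side grn 23 [287.78, 257.91] [ 0.6243 -0.0484] 33.4 0.0591
side blu 98 [361.73, 252.3] [ 0.4767 -0.1207] -158.0 0.106
```

View pics/side2.png

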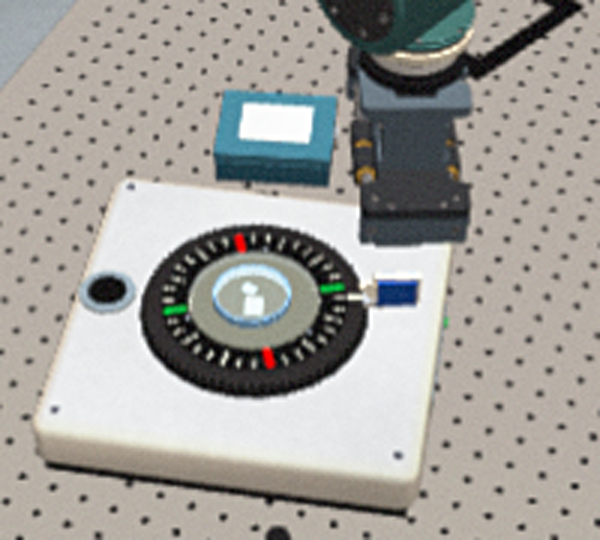

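Call:
step_arm --gripper '[0,0,0,0,0,0,0]' --pt "0 -10 0" --pt "0 -8 -1" --pt "0 -6 -1" --pt "0 -4 -1" --pt "0 -4 0" --pt "0 -4 0" --pt "0 -4 0" --turn '[0,0,0,0,0,0,0]'

```text
clock: 3.43
tcp_pos: [0.4849, -0.1369, 0.1587]
tcp_rot: [[0.021, 0.421, -0.907], [-0.011, -0.907, -0.421], [-1.0, 0.019, -0.014]]
ft_force: [0.6, -2.3, 0.2]
opening: 0.0002
```

Call:
step_arm --gripper '[0,0,0,0]' --pt "2 -4.6 0.7" --pt "2 -4.6 0.7" --pt "2 -4.6 0.7" --pt "2 -4.6 0.7" --turn '[0.044,0.044,0.044,0.044]'

```text
clock: 3.77
tcp_pos: [0.4765, -0.1198, 0.1514]
tcp_rot: [[0.025, 0.251, -0.968], [-0.013, -0.968, -0.251], [-1.0, 0.019, -0.021]]
ft_force: [1.6, -2.0, 2.1]
opening: 0.0001
```

```bash
python3 look.py 3
```

```text
3.7667 [ 0.4765 -0.1198  0.1514] [ 1.62 -1.96  2.12] -165.43151744840515
tcp r,ang 0.10585217245978547 -158.47584945578836
top red 13 [322.46, 227.23] [ 0.6078 -0.1295] -55.9 0.0585
top red 12 [285.92, 253.17] [ 0.5411 -0.0313] 124.2 0.0601
top grn 14 [291.29, 221.93] [ 0.6238 -0.0471] 34.8 0.0594
top grn 10 [317.2, 258.2] [ 0.526  -0.1138] -146.2 0.059
side red 20 [309.5, 235.5] [ 0.6088 -0.1318] -56.4 0.0611
side red 23 [319.13, 273.91] [ 0.5416 -0.0326] 124.6 0.0588
side grn 14 [338.57, 250.86] [ 0.5288 -0.1129] -145.3 0.0561
side grn 23 [287.78, 257.91] [ 0.6243 -0.0484] 33.4 0.0591
side blu 80 [360.96, 260.8] [ 0.4693 -0.0959] -172.0 0.1068
```

View pics/side3.png

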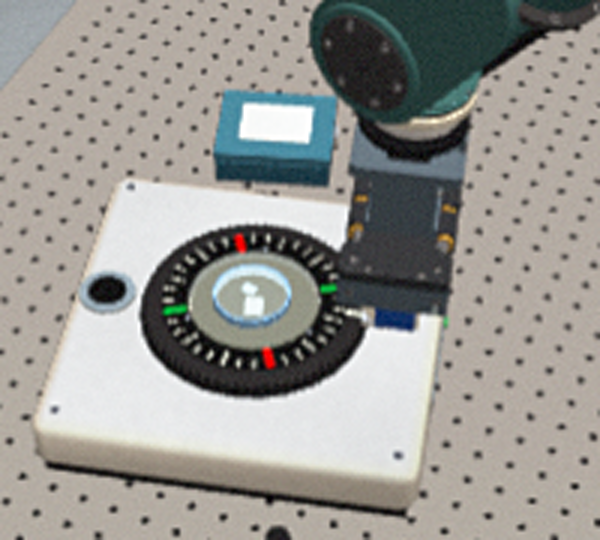

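Call:
step_arm --gripper '[0,0,0,0,0,0,0,0]' --pt "0 -4.5 1" --pt "0.5 -4.5 1" --pt "0.5 -4.5 1" --pt "0.5 -4.5 1" --pt "0.5 -4.5 1" --pt "0.5 -4.5 1" --pt "0.5 -4.5 1" --pt "0.5 -4.5 1" --turn '[0.048,0.048,0.048,0.048,0.048,0.048,0.048,0.048]'

```text
clock: 4.53
tcp_pos: [0.4671, -0.0851, 0.1486]
tcp_rot: [[0.028, -0.129, -0.991], [-0.014, -0.992, 0.128], [-1.0, 0.011, -0.029]]
ft_force: [-0.8, -2.4, 1.7]
opening: 0.0004
```

```bash
python3 look.py 4
```

```text
4.5333 [ 0.4671 -0.0851  0.1486] [-0.8  -2.39  1.69] 172.6196669243379
tcp r,ang 0.10798069218631257 -177.83266752131703
top red 13 [322.46, 227.23] [ 0.6078 -0.1295] -55.9 0.0585
top red 13 [286.08, 253.15] [ 0.5412 -0.0317] 124.4 0.0598
top grn 14 [291.29, 221.93] [ 0.6238 -0.0471] 34.8 0.0594
top grn 12 [317.42, 258.67] [ 0.5247 -0.1143] -146.5 0.0603
side red 19 [309.58, 235.47] [ 0.6087 -0.132 ] -56.5 0.0611
side red 23 [319.13, 273.91] [ 0.5416 -0.0326] 124.6 0.0588
side grn 23 [287.78, 257.91] [ 0.6243 -0.0484] 33.4 0.0591
side blu 28 [356.43, 274.21] [ 0.4645 -0.0555] 167.0 0.1134
```

View pics/side4.png

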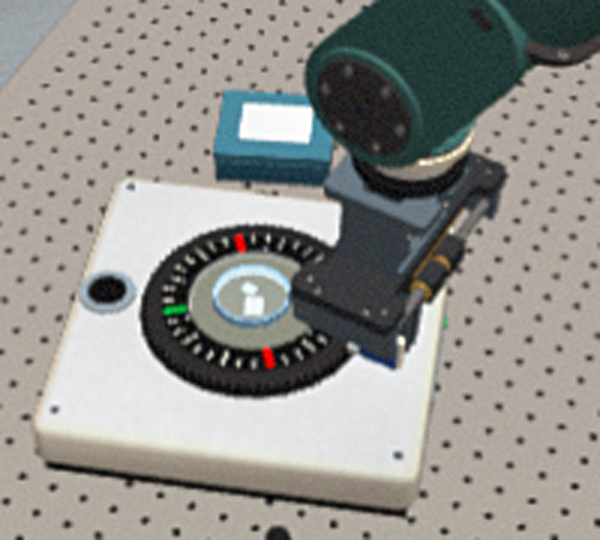

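Call:
step_arm --gripper '[0,0,0,0,0,0,0,0,0,0]' --pt "-1 -4.5 1" --pt "-1 -4.5 1" --pt "-0.5 -4.5 1" --pt "-0.5 -4.5 1" --pt "0 -4.5 1" --pt "0 -4.5 1" --pt "0 -4.5 1" --pt "0 -4.5 1" --pt "0 -4.5 1" --pt "0 -4.5 1" --turn '[0.044,0.044,0.044,0.044,0.044,0.044,0.044,0.044,0.044,0.044]'

```text
clock: 5.47
tcp_pos: [0.4724, -0.0408, 0.1517]
tcp_rot: [[0.027, -0.526, -0.85], [-0.015, -0.85, 0.526], [-1.0, -0.001, -0.031]]
ft_force: [-0.5, -1.8, -0.3]
opening: 0.0006
```

```bash
python3 look.py 5
```

```text
5.4667 [ 0.4724 -0.0408  0.1517] [-0.54 -1.81 -0.28] 148.24618745860482
tcp r,ang 0.1102017718193831 158.57798306644187
top red 13 [322.46, 227.23] [ 0.6078 -0.1295] -55.9 0.0585
top red 13 [286.08, 253.15] [ 0.5412 -0.0317] 124.4 0.0598
top grn 14 [291.29, 221.93] [ 0.6238 -0.0471] 34.8 0.0594
top grn 12 [317.42, 258.67] [ 0.5247 -0.1143] -146.5 0.0603
side red 19 [309.58, 235.47] [ 0.6087 -0.132 ] -56.5 0.0611
side red 22 [318.95, 274.0] [ 0.5419 -0.0322] 124.2 0.059
side grn 22 [287.95, 257.86] [ 0.624  -0.0487] 33.3 0.0587
side blu 9 [346.89, 277.0] [ 0.4804 -0.0401] 156.6 0.103
side blu 79 [342.0, 282.0] [ 0.4848 -0.0231] 147.3 0.1072
```

View pics/side5.png

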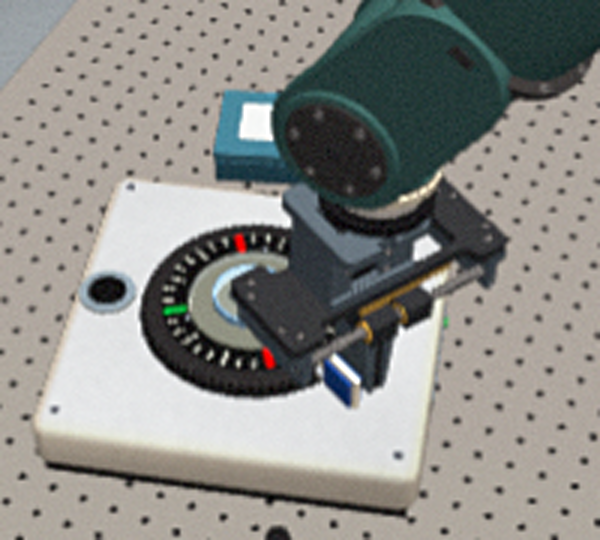

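Call:
step_arm --gripper '[0,0,0,0,0,0,0]' --pt "0 -4.5 0.6" --pt "0 -4.5 0.6" --pt "0 -4.5 0.6" --pt "0 -4.5 0.6" --pt "0 -4.5 0.6" --pt "0 -4.5 0.6" --pt "0 -4 0.6" --turn '[0.044,0.044,0.044,0.044,0.044,0.044,0.044]'

```text
clock: 6.15
tcp_pos: [0.487, -0.0154, 0.1512]
tcp_rot: [[0.022, -0.749, -0.662], [-0.015, -0.662, 0.749], [-1.0, -0.006, -0.026]]
ft_force: [-0.9, 0.2, 0.3]
opening: 0.0005
```

```bash
python3 look.py 6
```

```text
6.15 [ 0.487  -0.0154  0.1512] [-0.91  0.16  0.33] 131.47280287874372
tcp r,ang 0.10982153239106614 143.29313302579868
top red 13 [322.46, 227.23] [ 0.6078 -0.1295] -55.9 0.0585
top red 13 [286.08, 253.15] [ 0.5412 -0.0317] 124.4 0.0598
top grn 14 [291.29, 221.93] [ 0.6238 -0.0471] 34.8 0.0594
top grn 12 [317.42, 258.67] [ 0.5247 -0.1143] -146.5 0.0603
side red 19 [309.58, 235.47] [ 0.6087 -0.132 ] -56.5 0.0611
side red 6 [318.5, 271.33] [ 0.5458 -0.0389] 124.7 0.0512
side grn 21 [287.57, 257.9] [ 0.6248 -0.0483] 33.3 0.0595
side blu 21 [334.29, 281.86] [ 0.4999 -0.017 ] 139.6 0.0986
side blu 52 [329.75, 286.35] [ 0.504  -0.0018] 131.9 0.1064
```

View pics/side6.png

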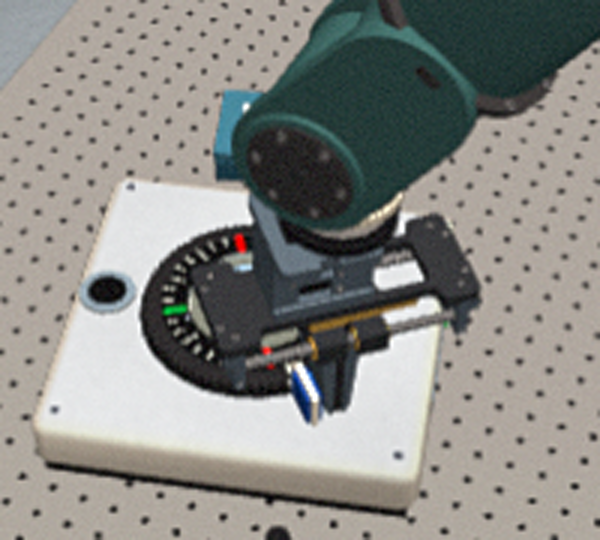

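View pics/top6.png

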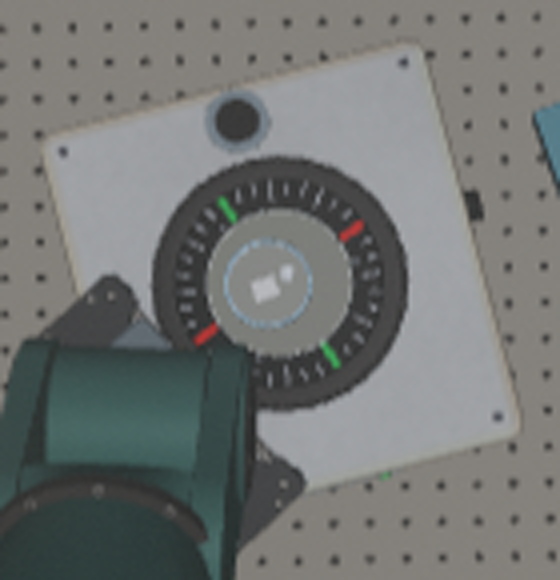

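Call:
step_arm --gripper '[0,0,0,0,0,0,0,0,0,0]' --pt "0 -4 0.6" --pt "0 -3 0.6" --pt "0 -1.5 0" --pt "0 5 0" --pt "0 15 0" --pt "0 20 10" --pt "0 20 10" --pt "-20 20 10" --pt "-30 0 0" --pt "-30 0 0" --turn '[0.04,0.03,0,0,0,0,0,0,0,0]'

```text
clock: 7.08
tcp_pos: [0.4012, -0.0377, 0.2261]
tcp_rot: [[0.012, -0.774, -0.634], [-0.013, -0.634, 0.773], [-1.0, -0.001, -0.018]]
ft_force: [0.8, -1.3, -0.0]
opening: 0.0004
```

```bash
python3 look.py 7
```

```text
7.0833 [ 0.4012 -0.0377  0.2261] [ 0.79 -1.31 -0.01] 129.32701676982225
tcp r,ang 0.17907426228406167 166.02090398514142
top red 13 [322.46, 227.23] [ 0.6078 -0.1295] -55.9 0.0585
top red 12 [285.92, 253.17] [ 0.5411 -0.0313] 124.2 0.0601
top grn 14 [291.29, 221.93] [ 0.6238 -0.0471] 34.8 0.0594
top grn 12 [317.42, 258.67] [ 0.5247 -0.1143] -146.5 0.0603
top blu 6 [270.67, 267.17] [0.5047 0.0076] 128.4 0.1131
top blu 14 [274.71, 268.29] [ 0.5015 -0.0029] 133.2 0.1072
side red 19 [309.58, 235.47] [ 0.6087 -0.132 ] -56.5 0.0611
side red 23 [319.13, 273.91] [ 0.5416 -0.0326] 124.6 0.0588
side grn 21 [340.33, 250.57] [ 0.5255 -0.1153] -145.2 0.0602
side grn 23 [287.78, 257.91] [ 0.6243 -0.0484] 33.4 0.0591
side blu 14 [331.0, 282.64] [ 0.5055 -0.0123] 135.3 0.0977
side blu 42 [326.98, 287.31] [0.5083 0.0029] 128.5 0.1072
```

View pics/side7.png

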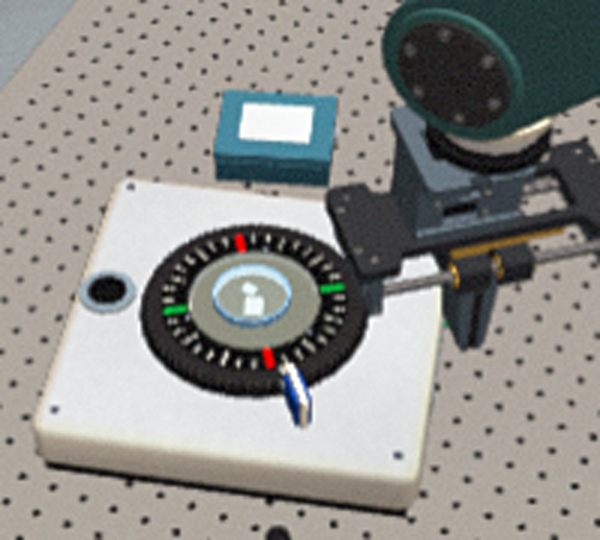

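View pics/top7.png

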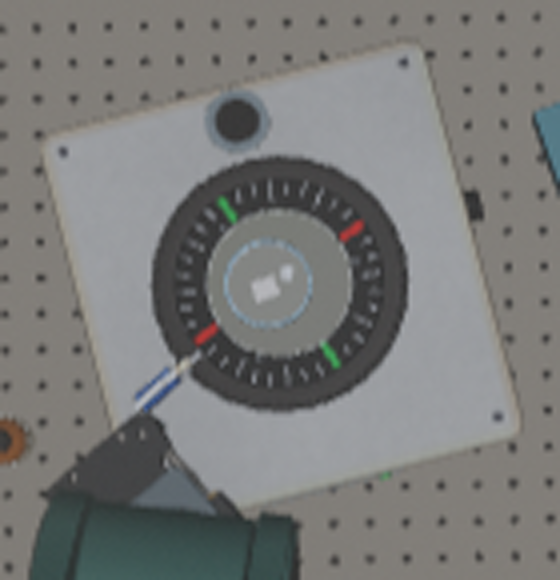

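Call:
step_arm --gripper '[0,0,0,0,0,0,0]' --pt "30 0 0" --pt "30 0 0" --pt "14 -20 -10" --pt "0 -18 -10" --pt "0 -18 -8" --pt "0 -5 0" --pt "0 0 0" --turn '[0,0,0,0,0,0.04,0]'

```text
clock: 7.77
tcp_pos: [0.4712, -0.0235, 0.1526]
tcp_rot: [[0.025, -0.789, -0.614], [-0.016, -0.614, 0.789], [-1.0, -0.01, -0.028]]
ft_force: [0.2, -0.2, 0.0]
opening: 0.0005
```

```bash
python3 look.py 8
```

```text
7.7667 [ 0.4712 -0.0235  0.1526] [ 0.17 -0.23  0.02] 127.877710808946
tcp r,ang 0.11864495581460269 151.00281867514212
top red 13 [322.46, 227.23] [ 0.6078 -0.1295] -55.9 0.0585
top red 13 [286.08, 253.15] [ 0.5412 -0.0317] 124.4 0.0598
top grn 14 [291.29, 221.93] [ 0.6238 -0.0471] 34.8 0.0594
top grn 12 [317.42, 258.67] [ 0.5247 -0.1143] -146.5 0.0603
side red 19 [309.58, 235.47] [ 0.6087 -0.132 ] -56.5 0.0611
side grn 22 [287.59, 257.95] [ 0.6246 -0.0482] 33.5 0.0595
side blu 16 [331.0, 282.62] [ 0.5055 -0.0123] 135.3 0.0977
side blu 43 [326.91, 287.28] [0.5085 0.0029] 128.4 0.107
```

View pics/side8.png

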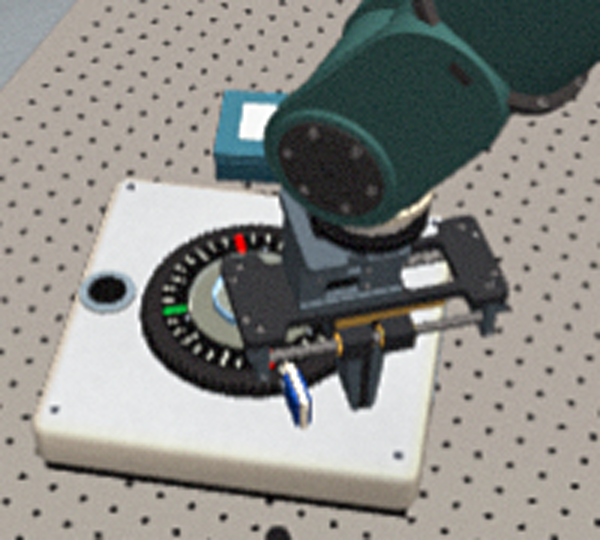

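Call:
step_arm --gripper '[0,0,0,0,0,0,0,0]' --pt "0 -8 0" --pt "0 -6 0" --pt "0 -4 0" --pt "0 -4 0" --pt "0 -3 0" --pt "0 -3 0" --pt "0 -3 0" --pt "0 0 0" --turn '[0.03,0.03,0,0,0,0,0,0]'

```text
clock: 8.53
tcp_pos: [0.4923, -0.0063, 0.1526]
tcp_rot: [[0.023, -0.818, -0.575], [-0.016, -0.575, 0.818], [-1.0, -0.01, -0.026]]
ft_force: [0.0, -0.1, -0.8]
opening: 0.0008
```

```bash
python3 look.py 9
```

```text
8.5333 [ 0.4923 -0.0063  0.1526] [ 0.05 -0.05 -0.8 ] 125.0861218376462
tcp r,ang 0.11143032155766812 137.93294358054942
top red 13 [322.46, 227.23] [ 0.6078 -0.1295] -55.9 0.0585
top grn 14 [291.29, 221.93] [ 0.6238 -0.0471] 34.8 0.0594
top grn 12 [317.42, 258.67] [ 0.5247 -0.1143] -146.5 0.0603
side red 15 [309.2, 235.2] [ 0.6099 -0.1325] -55.9 0.0622
side red 8 [319.88, 275.88] [ 0.5379 -0.028 ] 125.0 0.0647
side grn 22 [287.77, 257.86] [ 0.6244 -0.0486] 33.3 0.0591
side blu 23 [330.43, 284.83] [ 0.5043 -0.0062] 133.4 0.1029
side blu 41 [325.71, 287.56] [0.5105 0.0046] 127.0 0.1071
```

View pics/side9.png

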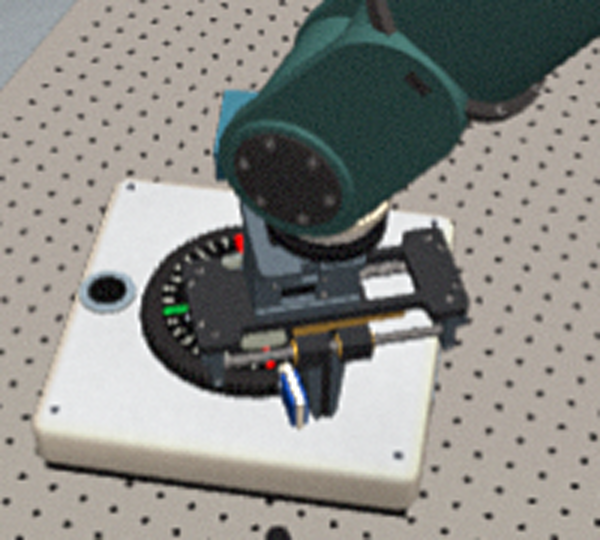

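Call:
step_arm --gripper '[0,0,0,0,0,0,0,0,0]' --pt "0 -4 0" --pt "0 -3 0" --pt "0 -2 0" --pt "0 0 0" --pt "0 10 0" --pt "0 20 0" --pt "-15 30 0" --pt "-30 30 0" --pt "-30 20 0" --turn '[0.02,0.01,0,0,0,0,0,0,0]'

```text
clock: 9.38
tcp_pos: [0.4018, -0.0607, 0.2229]
tcp_rot: [[0.015, -0.834, -0.551], [-0.014, -0.551, 0.834], [-1.0, -0.005, -0.02]]
ft_force: [0.1, -0.5, 1.2]
opening: 0.0008
```

```bash
python3 look.py 10
```

```text
9.3833 [ 0.4018 -0.0607  0.2229] [ 0.14 -0.54  1.21] 123.43894434926038
tcp r,ang 0.17439584529785493 173.31574379040447
top red 13 [322.46, 227.23] [ 0.6078 -0.1295] -55.9 0.0585
top red 12 [285.92, 253.17] [ 0.5411 -0.0313] 124.2 0.0601
top grn 14 [291.29, 221.93] [ 0.6238 -0.0471] 34.8 0.0594
top grn 12 [317.42, 258.67] [ 0.5247 -0.1143] -146.5 0.0603
top blu 10 [270.1, 262.1] [0.5179 0.0089] 122.4 0.1064
top blu 12 [272.17, 265.17] [0.5098 0.0036] 127.6 0.1068
side red 19 [309.58, 235.47] [ 0.6087 -0.132 ] -56.5 0.0611
side red 22 [318.91, 273.55] [ 0.5425 -0.0333] 124.3 0.0577
side grn 21 [340.33, 250.57] [ 0.5255 -0.1153] -145.2 0.0602
side grn 23 [287.78, 257.91] [ 0.6243 -0.0484] 33.4 0.0591
side blu 23 [326.35, 286.48] [0.5104 0.0013] 128.1 0.1046
side blu 33 [321.73, 287.12] [0.5186 0.0067] 122.7 0.1043
```

View pics/side10.png

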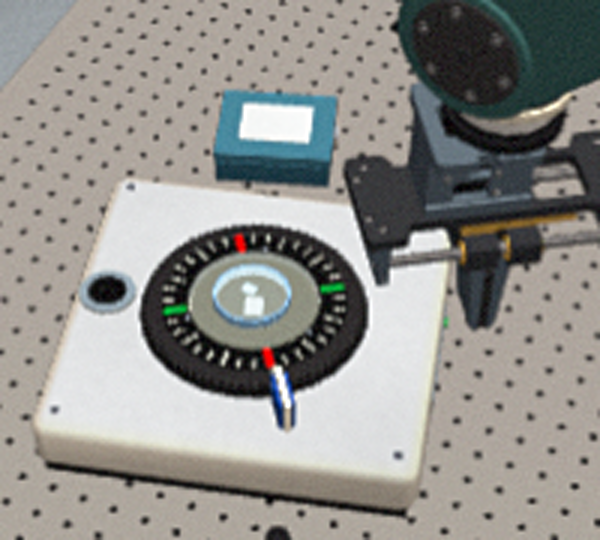

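View pics/top10.png

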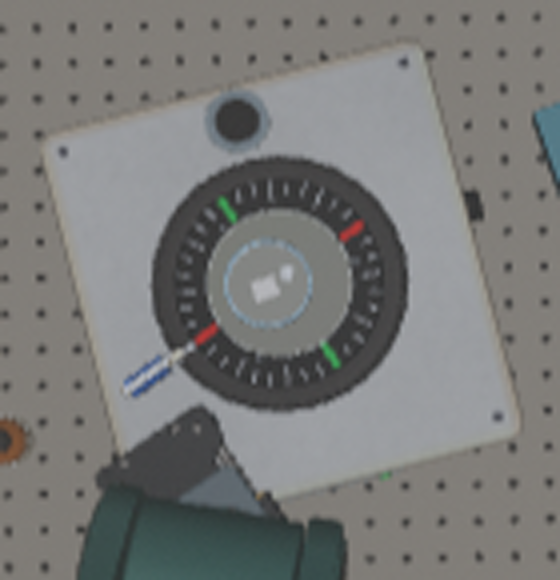

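Run:
```python
from station import *
from h import *
for c,C in(("top",(.5744,-.0805)),("side",(.5752,-.0822))):
    p,d=read_camera(c); g=p.min(2).astype(float)
    a=np.radians(np.arange(112,138,.5))
    pr=[]
    for r in np.arange(.070,.081,.001):
        uv=w2px(c,np.c_[C[0]+r*np.cos(a),C[1]+r*np.sin(a),np.full(len(a),.071)]).astype(np.float32)
        pr.append(cv2.remap(g.astype(np.float32),uv[:,:1],uv[:,1:],1).ravel())
    m=np.mean(pr,0); w=np.clip(m-np.median(m)-15,0,None); print(c,(np.degrees(a)*w).sum()/w.sum(),m.round()[::4])
```

```text
top 124.65125232437977 [ 66.  67.  66.  66.  66.  89. 133. 122.  76.  66.  66.  67.  67.]
side 127.16742248386286 [ 42.  46.  41.  40.  36.  41. 102. 216. 239. 119.  38.  43.  40.]
```

Call:
step_arm --gripper '[0,0,0,0,0]' --pt "-30 0 0" --pt "-30 0 0" --pt "-20 0 0" --pt "0 0 0" --pt "0 0 0" --turn '[0,0,0,0,0]'

```text
clock: 10.0
tcp_pos: [0.403, -0.0582, 0.3013]
tcp_rot: [[0.012, -0.834, -0.551], [-0.013, -0.551, 0.834], [-1.0, -0.003, -0.018]]
ft_force: [-0.3, -0.0, -1.2]
opening: 0.0004
```

```bash
python3 look.py 11 | grep -E "blu|red"; python3 -c "
from station import *
print(bot.job_done(), bot.get_state()['clock'])"
```

```text
top red 13 [322.46, 227.23] [ 0.6078 -0.1295] -55.9 0.0585
top red 12 [285.92, 253.17] [ 0.5411 -0.0313] 124.2 0.0601
top blu 10 [270.1, 262.1] [0.5179 0.0089] 122.4 0.1064
top blu 13 [272.15, 265.23] [0.5097 0.0037] 127.7 0.1069
side red 19 [309.58, 235.47] [ 0.6087 -0.132 ] -56.5 0.0611
side red 21 [319.0, 273.62] [ 0.5422 -0.0332] 124.5 0.0579
side blu 22 [326.32, 286.05] [5.109e-01 2.000e-04] 128.3 0.1035
side blu 34 [321.71, 287.18] [0.5186 0.0069] 122.7 0.1044
the job is handed in; nothing more can be done
the job is handed in; nothing more can be done
```

I pushed the lever about 80° clockwise, from its right flank with the fingers shut, until the index stood at the red mark on the base's left side. Then I took the hand away upwards and handed the job in at about 10 s. No verdict was reported.

- **Index against the mark:** in the top view the index line was at 124.7° and the lever at about 125°, with the red axis at 124.1°. That is an error of about 0.5 to 1°, against the 3.3° allowed.
- **A reading that disagreed:** the side camera put the index line at 127.2°. I set that one aside because the raised tab probably hides the line from that angle. From the same camera, the two blue pads put the lever at about 125.2°.
- **Forces:** in the readings at the end of each move, the force on the hand stayed below about 4 N.
- **Loose things:** in the last pictures I viewed, the dish and slide box looked unmoved. I did not measure them, and I did not check the bottle or the stage insert beyond keeping the hand away from them.

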